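# Slide the card tin between the book piles

## Task

Push the flat steel index-card tin along the table, through the narrow gap between the two piles of books, until the whole tin lies on the round felt mat on the other side. Only push it: it must stay flat on the table and must not be picked up or lifted, and the other things on the table must be left where they are.

Things in the scene. Friction and masses are not known exactly. Their poses are not given: they have to be found in the camera images.
- tin: flat closed steel index-card tin, 90 mm (its x) by 124 mm (its y) and 36 mm high (z up), upright corners rounded to 8 mm, about 0.4 kg (varies), loose. Origin: centre of its underside. It lies on one side of the gap, turned up to about 0.45 rad from the gap's direction, and passes the gap only with its long axis along the gap. It slides on the table and stops when no longer pushed.
- near_face (a point): on the pile of books nearer to the robot: the point at table height in the middle of the flat upright face that borders the gap. Its x axis points across the gap to the other pile, its y axis runs along the gap. The pile is heavy and fixed, 150 mm (x, it lies on the -x side of this point) by 110 mm (y, 55 mm each way) by 46 mm high.
- far_face (a point): the same on the pile farther from the robot: middle of the flat upright face that borders the gap, at table height; x axis points away from the gap, into the pile; y axis along the gap. The pile is heavy and fixed, 170 mm (x, on the +x side of this point) by 110 mm (y, 55 mm each way) by 46 mm high. The two faces are parallel, opposite each other, and 96.5 to 99.5 mm apart.
- mat: round grey felt mat, radius 115 mm, 1 mm thin, fixed and no obstacle to sliding; origin at its centre at table height. It lies on the opposite side of the gap from the tin, up to 25 mm off the gap's centre line.
- mug: white mug, radius 40 mm, 95 mm high; origin centre of its underside. Leave it alone.
- stapler: black stapler, 36 x 130 x 48 mm (x, y, z), beyond the far pile's end; origin centre of its underside. Leave it alone.
- tape_roll: roll of clear tape lying flat, radius 30 mm, 20 mm high; origin centre of its underside. Leave it alone.
- glasses_case: black spectacle case, 55 x 155 x 34 mm (x, y, z); origin centre of its underside. Leave it alone.
- marker: flat white marker pen with black cap, 25 x 115 x 15 mm (x, y, z), lying; origin on its underside, near the middle. Leave it alone.
- calculator: black pocket calculator, 135 x 80 x 14 mm (x, y, z), lying; origin centre of its underside. Leave it alone.
- pen_cup: empty dark steel pen cup, radius 36 mm, 90 mm high; origin centre of its underside. Leave it alone.
Things that resemble listed ones, but are neither listed nor needed, are in the scene too. There is more than one size of the tin; the one meant has the size given above.

How it is judged:
On the way:
1. the tin is in the gap between the two piles, flat on the table (x of tin in the frame of near_face between 0.037 and 0.0615 m and y of tin in the frame of near_face between -0.04 and 0.04 m and height (world z) of tin below 0.01 m), for 0.05 s.
At the end, for the whole second after the job is handed in: the tin lies flat and at rest on the mat, its centre within 45 mm of the mat's centre (which keeps the whole tin on the mat, give or take 2 mm) (horizontal distance between tin and mat below 0.045 m and height (world z) of tin below 0.008 m and angle between tin's own z axis and vertical below 0.08 rad and linear speed of tin below 0.02 m/s); the robot touches nothing.
It fails at once if the tin is lifted more than 12 mm or tipped more than about 11 degrees (height (world z) of tin above 0.012 m or angle between tin's own z axis and vertical above 0.2 rad).
It fails at once if another thing on the table is shifted more than 20 mm or tipped over (distance of any of mug, stapler, tape_roll, glasses_case, marker, calculator, pen_cup from where it was at the start of the episode above 0.02 m or angle between any of mug, stapler, tape_roll, glasses_case, marker, calculator, pen_cup's own z axis and vertical above 0.5 rad).
It also fails if it takes over 72 s, if anything falls off the work surface, if the arm or the gripper's body presses on something with over 40 N, if the wrist force passes 120 N, or if a joint passes its speed limit or range.

## Robot

A 6-joint arm with a two-finger parallel gripper is mounted at the origin on the work surface. World frame = base frame: x ahead of the robot, y to its left, z up, the work surface at z = 0. Lengths are in m, angles in rad, forces in N, time in s.
With the tool pointing down it reaches from about 0.3 to 0.775 m from the base axis. Payload 14.6 kg.
Tool frame: the origin (TCP) lies midway between the tips of the shut fingers; the grasp point (between the pads) lies 19 mm behind it (env.grip_point_offset is the distance from the TCP to the grasp point, in m); z points along the fingers, x is the direction in which the jaws open and shut, and the axes are right-handed (so a half turn about z gives the same grasp; the last joint's range is limited). The gripper opens to 94 mm and grips with 3 to 60 N. Pads are 16 mm wide; open, the fingers measure 119 mm over their backs; the gripper's body (75 mm by 177 mm) begins 78 mm behind the grasp point.
Start: joints at [1.108, 0.3, 1.521, -0, 1.321, -0.067], TCP at [0.212, 0.507, 0.205] pointing down, gripper open.
Joint ranges: [-3.03, 3.03], [-0.79, 2.21], [0.23, 2.52], [-1.04, 4.18], [0, 3.07], [-2.55, 2.55]. Speed limits (rad/s): [2.22, 2.22, 2.57, 3.14, 3.14, 3.14].

## Interface

Orientations are given as a rotation vector (axis times angle).
In Python, from cell import env, cams, workorder gives the robot as it stands.
- The arm moves only by the tool move_arm, never from a script. Its argument "rows" is a list of rows, each a list of 5 numbers: the closure, from 0 (fully open) to 1 (shut), then the shift along the tool's x, y, z in cm, then the turn about the tool's z in degrees. A call has 1 to 12 rows; each row is the pose to reach, as a shift and turn from the pose measured when the call began, along the tool's axes at that moment; what a row does not reach only later rows make up. A row lasts 1/12 s, in which the tool goes at most 41.7 mm and 7.16 degrees, less where a joint would pass 70% of its speed; a pose out of reach is approached as far as the arm can. A call with a gripper value outside its range is refused whole. The fingers move at their own pace and stop on an object; the grip force is fixed at half the most. Time passes only in rows, so rows that repeat a pose let the fingers close. It gives the time, the measured TCP pose, the force and the opening at its end, in the units of the state.
- env.get_obs(): the state, without advancing time (a new reading comes with each control period).
- cams.camera(name): name is "side" or "top" or "wrist"; returns (picture, depth): 420x560x3 uint8, red, green, blue; 420x560 float32, m along the optical axis (not along the pixel's ray), 0 where there is no reading.
- cams.get_calibration(name): a dict with "vfov" (degrees; the focal length in pixels is half the picture's height over the tangent of half this angle, whatever the lens; pixels are square), "cx", "cy" (the principal point, pixels), "cam_to_world" (4x4, takes a point from camera to world coordinates); the wrist camera has in their place "tool_from_camera" (4x4, takes a point from camera to tool coordinates, whose origin is the TCP and whose axes are the tool frame's). Camera axes: x right, y down, z forward; pixel columns grow to the right and rows downward; lengths in m; the calibration is good to about 2 mm. A picture is of the moment at which its call begins: read the wrist's pose just before it. get_calibration takes no time and is no camera call.
- workorder.finish_job(): hands the job in, once; it reports no verdict.
The state is a dict: "time": time; "q": joint angles; "joint_velocities": joint speeds; "joint_efforts": joint torques, N m; "eef_pos": TCP position; "ee_rot": TCP orientation; "force": force on the tool from outside, world axes, zero at the start; "torque": the same for the moment, N m; "grip_width": finger opening in m.
Only numpy, scipy, OpenCV 4.12 (cv2) and the standard library are available. Lean on these libraries where they do the work, as an engineer would, in place of code of your own. Each camera call takes 0.05 s, during which the arm holds its last target.

## Working session

There is one attempt and no reset: what is moved stays moved. The work goes in short steps, Python scripts to look and compute and a tool call to move; the robot and the scene stay as the last step left them, time stands still between calls to the robot, and variables do not carry over. Pictures are saved under pics/ and viewed, and the job is handed in when it is done.

Besides the shell and the picture viewer there is one more tool, called after "Call:" as name(argument=value, ...), one argument or row to a line, values as JSON. move_arm: Moves the arm, as the interface text tells. Its arguments: {"type":"object","properties":{"rows":{"type":"array","items":{"type":"array","items":{"type":"number"}}}},"required":["rows"]}

```bash
ls; mkdir -p pics; cat > h.py <<'E'
import numpy as np,cv2
from cell import env,cams,workorder
def snap(n,f):
    o=env.get_obs(); p,d=cams.camera(n); cv2.imwrite('pics/%s.png'%f,p[:,:,::-1]); np.savez('pics/%s.npz'%f,p=p,d=d,pos=o['eef_pos'],rot=o['ee_rot']); return p,d
E
python3 - <<'E'
from h import *
o=env.get_obs(); print(o)
for n in ['top','side']:
    snap(n,n+'0'); print(n,cams.get_calibration(n))
print(cams.get_calibration('wrist'))
E
```

```text
pics
{'time': 0.0, 'q': array([ 1.10840627e+00,  3.00487021e-01,  1.52158752e+00, -3.37286206e-05,
        1.32066330e+00, -6.65646476e-02]), 'joint_velocities': array([-4.36675815e-04, -6.30316251e-04, -8.95662946e-05, -1.92847621e-03,
       -8.91965048e-04,  1.01506387e-03]), 'joint_efforts': array([-3.58776102e-03, -5.31799579e+01, -3.52743924e+01,  7.07046990e-02,
        2.43104144e-02, -7.24425627e-05]), 'eef_pos': array([0.21194158, 0.50724583, 0.20487486]), 'ee_rot': array([ 2.61435838e+00,  1.74096915e+00, -1.53442991e-03]), 'force': array([0.07953255, 0.3434891 , 0.16033758]), 'torque': array([-0.03418125, -0.03439034,  0.0067248 ]), 'grip_width': 0.09391172827932456}
top {'vfov': 56.41380946140866, 'cx': 283.3716911096258, 'cy': 212.32426711948332, 'cam_to_world': array([[ 0.02325359, -0.98179936,  0.18849214,  0.30960478],
       [-0.99963475, -0.02543143, -0.00914345,  0.06994731],
       [ 0.01377066, -0.18821067, -0.98203213,  1.09167779],
       [ 0.        ,  0.        ,  0.        ,  1.        ]])}
side {'vfov': 54.719828901371564, 'cx': 272.27100877738644, 'cy': 211.54614434178563, 'cam_to_world': array([[-0.86248156, -0.31151686,  0.39885185,  0.05425729],
       [-0.5060764 ,  0.52543213, -0.68396473,  0.86811605],
       [ 0.00349696, -0.79175648, -0.61082686,  0.77019135],
       [ 0.        ,  0.        ,  0.        ,  1.        ]])}
{'vfov': 59.922404640611624, 'cx': 280.4956026496233, 'cy': 211.648392952844, 'tool_from_camera': array([[ 9.99998571e-01, -1.61920791e-03, -4.85797244e-04,
        -5.08134677e-04],
       [ 1.68980091e-03,  9.65754219e-01,  2.59453142e-01,
        -7.55797701e-02],
       [ 4.90521572e-05, -2.59453593e-01,  9.65755575e-01,
        -1.79509069e-01],
       [ 0.00000000e+00,  0.00000000e+00,  0.00000000e+00,
         1.00000000e+00]])}
```

View pics/top0.png

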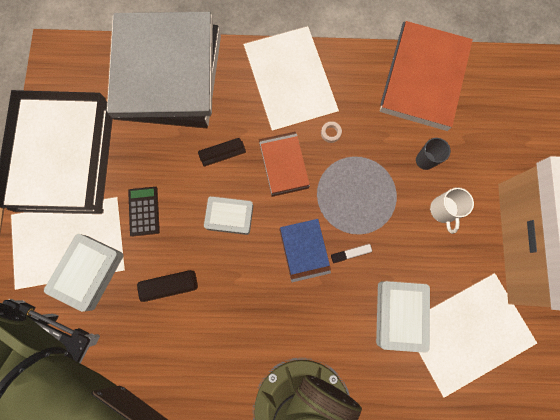

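View pics/side0.png

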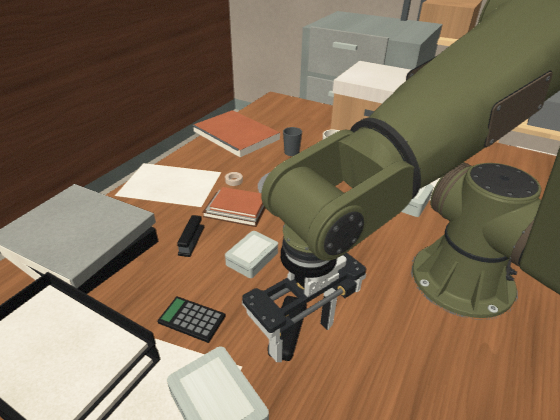

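The top view shows three similar tins, at (229,215), (84,272) and (404,316). The one at (229,215) sits in front of the gap between the red pile (285,163) and the blue pile (305,248), and the mat is at (357,195). I'll measure their sizes from an enlarged crop and the depth.

```bash
cat >> h.py <<'E'
def pts(n,d,us,vs,z=None,pos=None,rot=None):
    """back-project pixels; depth if z None, else plane z"""
    c=cams.get_calibration(n)
    if n=='wrist':
        T=np.eye(4);T[:3,:3]=cv2.Rodrigues(np.array(rot))[0];T[:3,3]=pos;T=T@c['tool_from_camera']
    else: T=c['cam_to_world']
    f=210/np.tan(np.radians(c['vfov']/2))
    us=np.asarray(us,float);vs=np.asarray(vs,float)
    r=np.stack([(us-c['cx'])/f,(vs-c['cy'])/f,np.ones_like(us)],-1)@T[:3,:3].T
    if z is None: k=d[vs.astype(int),us.astype(int)]
    else: k=(z-T[2,3])/r[...,2]
    return T[:3,3]+r*k[...,None]
def cloud(n,f):
    a=np.load('pics/%s.npz'%f); V,U=np.mgrid[0:420,0:560]
    P=pts(n,a['d'],U,V,None,a['pos'],a['rot']); P[a['d']==0]=np.nan; return a['p'],P
E
python3 - <<'E'
from h import *
p,P=cloud('top','top0')
im=p[110:300,190:450,::-1]; cv2.imwrite('pics/crop.png',cv2.resize(im,None,fx=3,fy=3,interpolation=cv2.INTER_CUBIC))
for nm,(u,v,w,h,z0,z1) in dict(tin=(229,215,35,28,.022,.045),t2=(84,272,45,45,.018,.06),t3=(404,316,35,42,.018,.06),red=(285,163,32,38,.035,.055),blue=(305,248,32,38,.035,.055),mug=(455,210,30,35,.03,.1),cup=(433,153,20,20,.03,.1),stap=(222,152,30,20,.03,.06),case=(167,286,34,22,.02,.045),tape=(331,131,14,14,.012,.03),calc=(144,211,20,28,.008,.03),mark=(352,253,24,14,.008,.03)).items():
    s=P[v-h:v+h,u-w:u+w].reshape(-1,3); m=(s[:,2]>z0)&(s[:,2]<z1); q=s[m]
    r=cv2.minAreaRect(q[:,:2].astype(np.float32)*1000)
    print(nm,m.sum(),np.round(np.median(q[:,2]),4),[np.round(x,1) for x in r])
print(P[200,350])
E
```

```text
tin 1487 0.0354 [array([503.3, 211.8]), array([125.3,  91.5]), np.float64(85.2)]
t2 3531 0.0494 [array([338.2, 588.4]), array([128.3, 173. ]), np.float64(65.9)]
t3 3473 0.0494 [array([ 244.4, -261.8]), array([126.9, 172.4]), np.float64(87.2)]
red 1930 0.0453 [array([652.2,  61.4]), array([154.4, 107.4]), np.float64(14.0)]
blue 1952 0.0451 [array([414.6,   0.6]), array([141.6, 109.5]), np.float64(14.6)]
mug 833 0.0708 [array([ 528. , -390.6]), array([ 79.6, 107.5]), np.float64(61.4)]
cup 579 0.069 [array([ 684.3, -350.1]), array([69.6, 71. ]), np.float64(6.3)]
stap 519 0.0467 [array([686.7, 241.7]), array([ 34. , 124.2]), np.float64(22.1)]
case 1213 0.0323 [array([307.6, 366.6]), array([ 55.5, 155.6]), np.float64(14.3)]
tape 225 0.0188 [array([760.3, -74.2]), array([58. , 57.7]), np.float64(23.4)]
calc 1290 0.0119 [array([511.8, 452.7]), array([135.5,  80.5]), np.float64(7.7)]
mark 351 0.013 [array([ 407.4, -130.5]), array([ 24.7, 114.2]), np.float64(17.0)]
[ 0.55950328 -0.1297145   0.0021821 ]
```

View pics/crop.png

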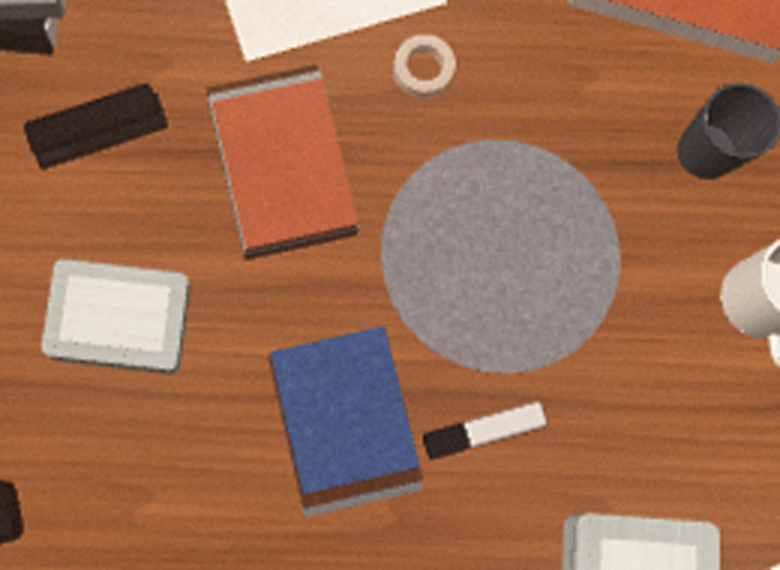

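The tin at (229,215) measures 125 x 91 mm with its top at z = 0.035, so it is the one meant. The other two measure about 172 x 127 mm and 49 mm high. Next I'll put the wrist camera above the tin and gap.

Call:
move_arm(
  rows=[
    [0, -2, 3.5, -0.5, 7],
    [0, -4, 7, -1, 14],
    [0, -6, 10.5, -1.5, 21],
    [0, -8, 14, -2, 28],
    [0, -10, 17.5, -2.5, 35],
    [0, -12, 21, -3, 42],
    [0, -14, 24.5, -3.5, 49],
    [0, -16, 28, -4, 53],
    [0, -18, 31, -4, 53],
    [0, -20, 34, -4, 53],
    [0, -22, 37, -4, 53],
    [0, -22, 37, -4, 53],
  ],
)

```text
time: 1.1
eef_pos: [0.4707, 0.1574, 0.2447]
ee_rot: [3.116, 0.385, -0.002]
force: [-0.8, -0.6, -0.1]
grip_width: 0.0936
```

```bash
python3 - <<'E'
from h import *
o=env.get_obs(); print(o['time'],o['eef_pos'],o['ee_rot'],o['q'])
snap('wrist','w1')
E
```

```text
1.1 [0.47069847 0.157432   0.24470311] [ 3.11612073e+00  3.84768942e-01 -1.60120604e-03] [ 0.24986891  0.15093966  1.61115654 -0.00169307  1.38073726  0.00447969]
```

View pics/w1.png

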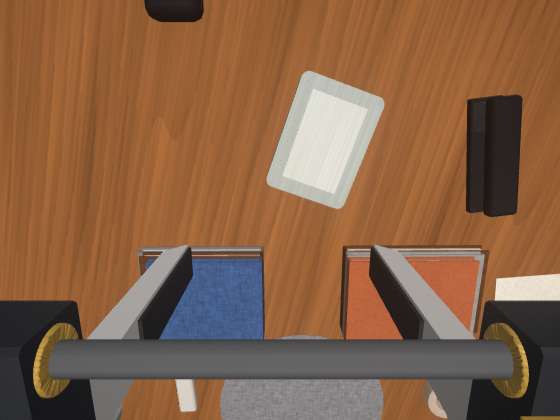

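The wrist picture shows the tin with corners at about (305,72), (383,102), (340,208) and (268,185). The gap lies between the blue edge at u≈264 and the red edge at u≈345, and image down is the push direction. I'll go forward for a clear second view of the gap and mat.

Call:
move_arm(
  rows=[
    [0, 1, 3, -0.5, 0],
    [0, 2, 6, -1, 0],
    [0, 2.5, 9, -2, 0],
    [0, 2.5, 12, -3, 0],
    [0, 2.5, 14, -4, 0],
    [0, 2.5, 14, -4, 0],
  ],
)

```text
time: 1.65
eef_pos: [0.5286, 0.028, 0.2862]
ee_rot: [3.117, 0.382, 0.001]
force: [-0.9, 0.2, -0.6]
grip_width: 0.0942
```

```bash
python3 - <<'E'
from h import *
o=env.get_obs(); print(o['time'],o['eef_pos'],o['ee_rot'],o['q'])
p,d=snap('wrist','w2')
cv2.imwrite('pics/w2c.png',cv2.resize(p[80:320,180:420,::-1],None,fx=2.5,fy=2.5,interpolation=cv2.INTER_CUBIC))
p=np.load('pics/w1.npz')['p']
cv2.imwrite('pics/w1c.png',cv2.resize(p[60:300,200:440,::-1],None,fx=2.5,fy=2.5,interpolation=cv2.INTER_CUBIC))
E
```

```text
1.65 [0.52864798 0.02798819 0.28621005] [3.11650195e+00 3.82177350e-01 7.01383346e-04] [-0.01544371  0.20353641  1.45464498 -0.00167362  1.48272975 -0.25933909]
```

View pics/w2.png

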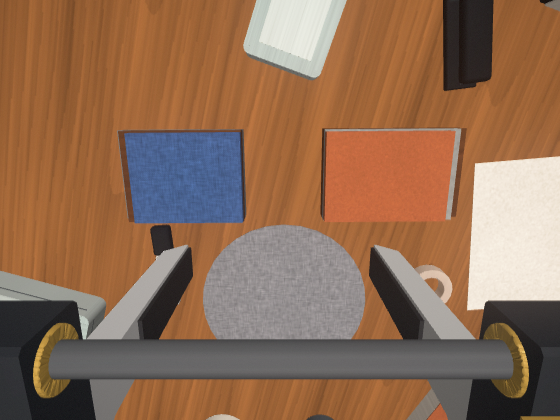

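View pics/w1c.png

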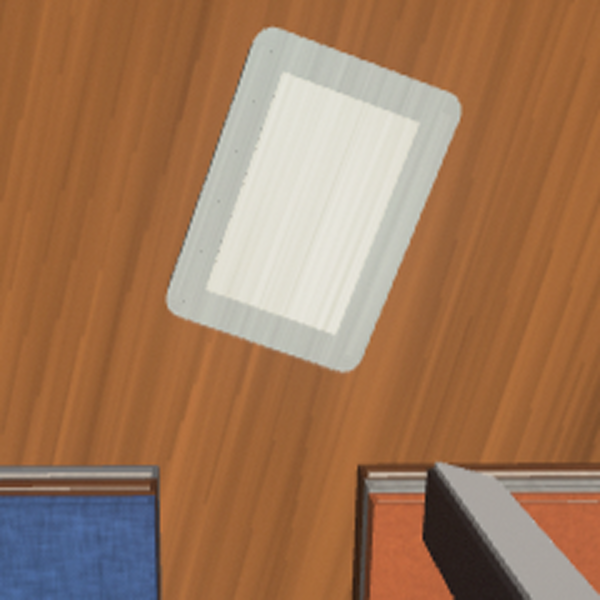

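View pics/w2c.png

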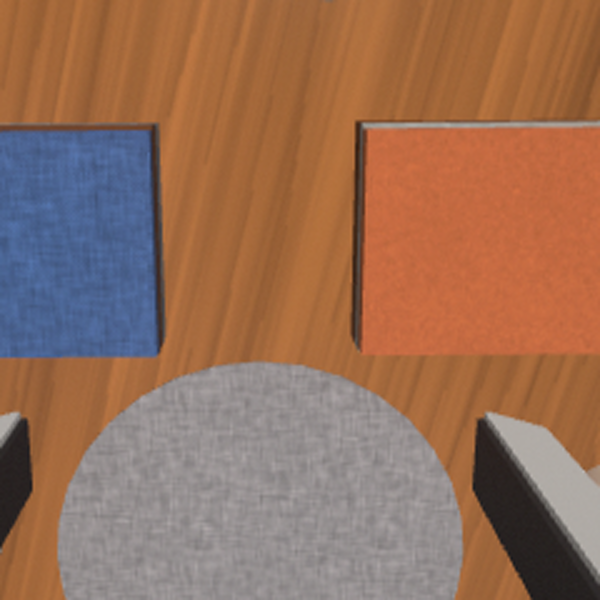

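In the crop, the blue face's top edge runs (152,127)–(158,350) and its foot (159,124)–(163,345). The red top edge runs (364,130)–(361,352) and its foot (358,122)–(353,347). The mat's lower edge is hidden by the gripper.

```bash
python3 - <<'E'
from h import *
a=np.load('pics/w2.npz')
def w(px,z,f='w2',off=(180,80)):
    a=np.load('pics/%s.npz'%f); q=np.array(px,float)/2.5+np.array(off)
    return pts('wrist',None,q[:,0],q[:,1],z,a['pos'],a['rot'])[:,:2]
L=dict(bt=w([(152,127),(158,350)],.046),bb=w([(159,124),(163,345)],0),rt=w([(364,130),(361,352)],.046),rb=w([(358,122),(353,347)],0))
for k,v in L.items():
    d=v[0]-v[1]; print(k,np.round(v*1000,1).tolist(),np.degrees(np.arctan2(d[1],d[0])),np.linalg.norm(d))
# mat & tin & book tops from depth clouds
for f in ['w1','w2']:
    p,P=cloud('wrist',f); z=P[...,2]
    hsv=cv2.cvtColor(p,cv2.COLOR_RGB2HSV)
    reg={'w1':dict(tin=(255,60,400,220)),'w2':dict(blue=(110,120,255,232),red=(310,120,470,230),mat=(195,215,365,335))}[f]
    for k,(u0,v0,u1,v1) in reg.items():
        s=P[v0:v1,u0:u1]; hs=hsv[v0:v1,u0:u1]
        if k=='mat':
            m=(hs[...,1]<60)&(abs(s[...,2])<.01)
            c,_=cv2.findContours(m.astype(np.uint8),0,1); c=max(c,key=cv2.contourArea)[:,0]
            e=s[c[:,1],c[:,0],:2]; inn=(c[:,1]<60)&(c[:,0]>2)
            e=e[inn]; A=np.c_[2*e,np.ones(len(e))]; x=np.linalg.lstsq(A,(e**2).sum(1),rcond=None)[0]
            print(k,x[:2],np.sqrt(x[2]+x[0]**2+x[1]**2),len(e))
        else:
            z0=.03 if k=='tin' else .041
            m=(s[...,2]>z0)&(s[...,2]<z0+.01); q=s[m]
            print(k,np.median(q[:,2]),[np.round(x,1) for x in cv2.minAreaRect((q[:,:2]*1000).astype(np.float32))])
E
```

```text
bt [[471.2, 71.6], [496.2, -30.1]] 103.83056265117823 0.10467730720412548
bb [[470.0, 70.6], [496.7, -41.1]] 103.43031956592866 0.11484621939808022
rt [[564.2, 93.2], [591.1, -7.6]] 104.94898604028111 0.1043669155879945
rb [[566.2, 95.4], [595.1, -17.9]] 104.33735980572524 0.11691958951796202
tin 0.03649188586203972 [array([502.6, 212.2]), array([124.2,  90.4]), np.float64(84.5)]
blue 0.04626582346889063 [array([419.7,   2.3]), array([130.7, 106.2]), np.float64(14.5)]
red 0.046162524596443766 [array([648.2,  60.5]), array([145.7, 106.3]), np.float64(14.2)]
mat [ 0.57604073 -0.14819191] 0.11363546615725048 171
```

```bash
cat >> h.py <<'E'
A=np.radians(14.2); XH=np.array([np.cos(A),np.sin(A)]); YH=np.array([-np.sin(A),np.cos(A)])
OX,OY=.5223,-.1045
def g2w(X,Y): return (X/1000+OX)*XH+(Y/1000+OY)*YH
def w2g(p): p=np.array(p)[:2]; return np.array([p@XH-OX,p@YH-OY])*1000
def toolang(rot):
    R=cv2.Rodrigues(np.array(rot,float))[0]; return R,np.degrees(np.arctan2(R[1,0],R[0,0]))
def rel(X,Y,z,th):
    """row for TCP at gap coords (mm), tool-x angle th deg rel to gap x"""
    o=env.get_obs(); R,a=toolang(o['ee_rot']); w=np.r_[g2w(X,Y),z]
    return np.round(R.T@(w-o['eef_pos'])*100,2), round(a-(th+14.2),1)
def state():
    o=env.get_obs(); R,a=toolang(o['ee_rot']); print('t',o['time'],'gap XY',w2g(o['eef_pos']).round(1),'z',o['eef_pos'][2].round(4),'th',round(a-14.2,2),'F',o['force'].round(1),'w',o['grip_width'])
E
python3 - <<'E'
from h import *
state(); print(rel(49,276.5,.1,-19.7))
E
```

```text
t 1.7 gap XY [-3.1  3.6] z 0.2851 th -0.19 F [-0.3  0.2 -0.6] w 0.09428583365864873
(array([  5.14, -27.32,  18.48]), np.float64(19.5))
```

Call:
move_arm(
  rows=[
    [0.47, 0.5, -3.5, 1.5, 2],
    [0.47, 1, -7, 3, 4],
    [0.47, 1.5, -10.5, 4.5, 7],
    [0.47, 2.5, -14, 6, 10],
    [0.47, 3.5, -17.5, 7.5, 13],
    [0.47, 4.5, -21, 9, 16],
    [0.47, 5.1, -24.5, 10.5, 19.5],
    [0.47, 5.1, -27.3, 13, 19.5],
    [0.47, 5.1, -27.3, 16, 19.5],
    [0.47, 5.1, -27.3, 18.5, 19.5],
    [0.47, 5.1, -27.3, 18.5, 19.5],
    [0.47, 5.1, -27.3, 18.5, 19.5],
  ],
)

```text
time: 2.7
eef_pos: [0.5099, 0.3074, 0.0992]
ee_rot: [3.136, -0.148, -0.004]
force: [0.3, 0.3, 0.3]
grip_width: 0.0497
```

```bash
python3 - <<'E'
from h import *
state(); snap('wrist','w3'); snap('top','top1')
print(rel(49,276.5,.012,-19.7))
E
```

```text
t 2.7 gap XY [ 47.5 277.4] z 0.0992 th -19.61 F [0.3 0.3 0.3] w 0.049728212416222786
(array([-0.  ,  0.04,  8.97]), np.float64(0.0))
```

View pics/w3.png

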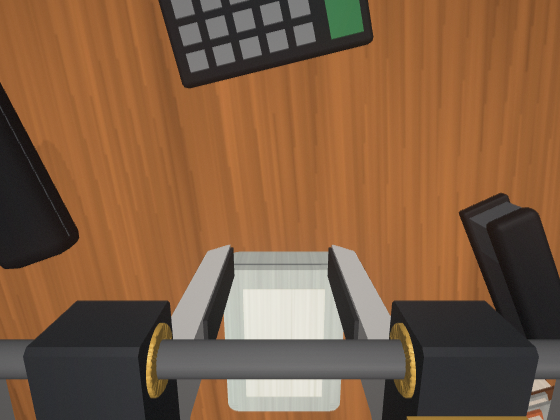

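View pics/top1.png

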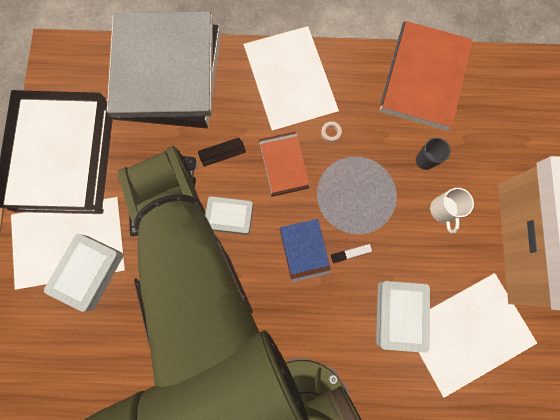

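The wrist view shows the tin centred and square ahead of the fingers, with its rear edge at v≈252 and its middle at u≈283. The landing spot is clear, so I'll descend.

Call:
move_arm(
  rows=[
    [0.47, 0, 0, 3, 0],
    [0.47, 0, 0, 6, 0],
    [0.47, 0, 0, 8, 0],
    [0.47, 0, 0, 8.7, 0],
    [0.47, 0, 0, 8.7, 0],
    [0.47, 0, 0.5, 8.7, 0],
    [0.47, 0, 1, 8.7, 0],
    [0.47, 0, 1.5, 8.7, 0],
    [0.47, 0, 1.8, 8.7, 0],
    [0.47, 0, 2.1, 8.7, 0],
    [0.47, 0, 2.4, 8.7, 0],
    [0.47, 0, 2.4, 8.7, 0],
  ],
)

```text
time: 3.8
eef_pos: [0.5096, 0.2831, 0.015]
ee_rot: [-3.138, 0.15, -0.003]
force: [0.0, -0.8, -0.8]
grip_width: 0.05
```

```bash
python3 - <<'E'
from h import *
state(); snap('wrist','w4')
E
```

```text
t 3.8 gap XY [ 41.2 253.9] z 0.015 th -19.69 F [ 0.  -0.8 -0.8] w 0.05002927831992476
```

View pics/w4.png

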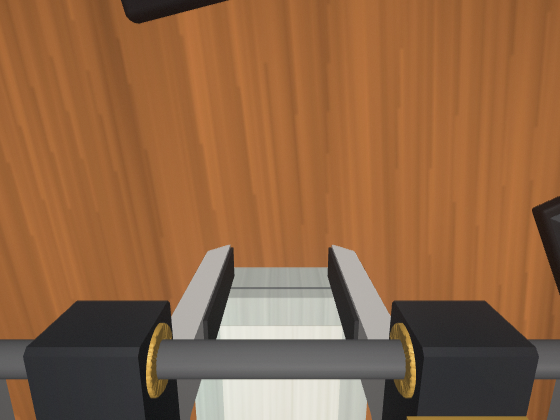

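Contact is about to begin. Now the arc that turns the tin in line with the gap.

```bash
cat >> h.py <<'E'
def row_for_tin(x,y,ph,z=.014,off=70):
    r=np.radians(ph); return rel(x-off*np.sin(r),y+off*np.cos(r),z,ph)
E
python3 - <<'E'
from h import *
for s in np.linspace(0,1,13): print(row_for_tin(17*(1-s),187-57*s,-19.7*(1-s)))
E
```

```text
(array([-0.01,  0.13,  0.09]), np.float64(0.0))
(array([-0.19,  0.63,  0.09]), np.float64(-1.6))
(array([-0.36,  1.13,  0.09]), np.float64(-3.3))
(array([-0.53,  1.64,  0.09]), np.float64(-4.9))
(array([-0.71,  2.16,  0.09]), np.float64(-6.6))
(array([-0.88,  2.68,  0.09]), np.float64(-8.2))
(array([-1.05,  3.2 ,  0.09]), np.float64(-9.8))
(array([-1.22,  3.74,  0.09]), np.float64(-11.5))
(array([-1.39,  4.27,  0.08]), np.float64(-13.1))
(array([-1.56,  4.82,  0.08]), np.float64(-14.8))
(array([-1.72,  5.37,  0.08]), np.float64(-16.4))
(array([-1.89,  5.92,  0.08]), np.float64(-18.0))
(array([-2.05,  6.48,  0.08]), np.float64(-19.7))
```

Call:
move_arm(
  rows=[
    [0.47, 0, 0.15, 0.1, 0],
    [0.47, -0.1, 0.4, 0.1, -0.8],
    [0.47, -0.2, 0.65, 0.1, -1.6],
    [0.47, -0.35, 1.15, 0.1, -3.3],
    [0.47, -0.55, 1.65, 0.1, -4.9],
    [0.47, -0.7, 2.15, 0.1, -6.6],
    [0.47, -0.9, 2.7, 0.1, -8.2],
    [0.47, -1.05, 3.2, 0.1, -9.8],
    [0.47, -1.05, 3.2, 0.1, -9.8],
  ],
)

```text
time: 4.6
eef_pos: [0.4956, 0.2517, 0.0138]
ee_rot: [3.139, 0.121, 0.002]
force: [-0.0, -0.1, -0.2]
grip_width: 0.0499
```

```bash
cat >> h.py <<'E'
def tin_top(f):
    p,P=cloud('top',f); s=P[130:290,190:430].reshape(-1,3); c=p[130:290,190:430].reshape(-1,3).astype(int)
    m=(s[:,2]>.03)&(s[:,2]<.041)&(c.min(1)>110); m2=np.zeros(160*240,np.uint8); m2[m]=1
    n,l,st,ce=cv2.connectedComponentsWithStats(m2.reshape(160,240)); k=1+np.argmax(st[1:,4]); q=s[(l==k).ravel()]
    r=cv2.minAreaRect((q[:,:2]*1000).astype(np.float32)); a=r[2] if r[1][0]>r[1][1] else r[2]+90
    print('tin gap XY',w2g(np.array(r[0])/1000).round(1),'size',np.round(r[1],1),'phi',round((a-14.2+0)%180-90,1),len(q),st[k])
E
python3 - <<'E'
from h import *
state(); snap('wrist','w5'); snap('top','top2'); tin_top('top0'); tin_top('top2')
p=np.load('pics/top2.npz')['p'][110:300,170:430,::-1]; cv2.imwrite('pics/top2c.png',cv2.resize(p,None,fx=2.5,fy=2.5))
E
```

```text
t 4.6 gap XY [ 19.9 226.9] z 0.0138 th -9.77 F [-0.  -0.1 -0.2] w 0.049907207643733686
tin gap XY [ 17.5 186.7] size [124.6  90.7] phi -19.4 1444 [  14   67   49   36 1444]
tin gap XY [  5.8 143. ] size [90.5 98.6] phi -9.6 1012 [  36   69   38   33 1012]
```

View pics/top2c.png

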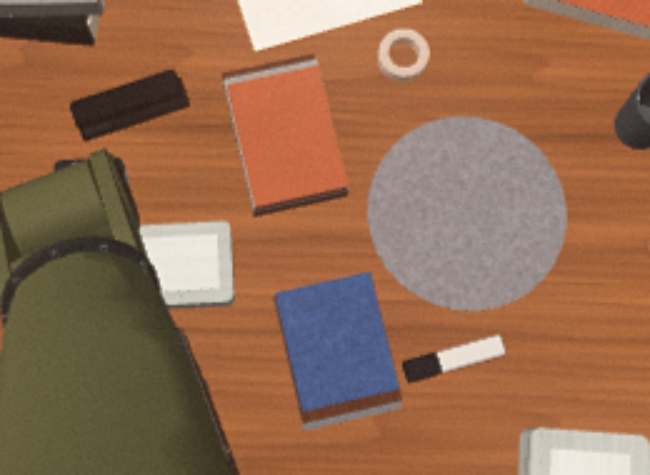

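View pics/w5.png

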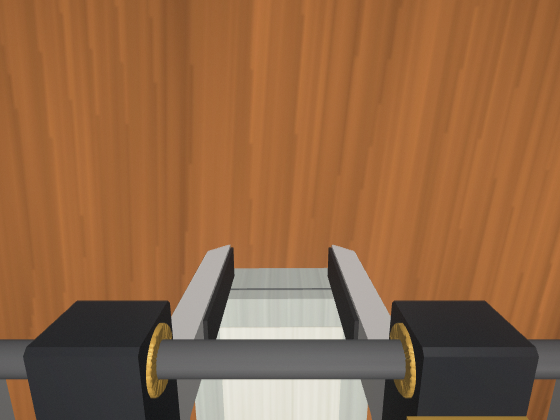

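The tin turns with the fingers: its angle is −9.6° against the tool's −9.8°, and its centre is at about (8,155) mm in the gap frame. On to the second half.

```bash
python3 - <<'E'
from h import *
for s in np.linspace(0,1,7): print(row_for_tin(7.7*(1-s),155.5-26.5*s,-9.7*(1-s),off=72.5))
E
```

```text
(array([-0.02,  0.03, -0.04]), np.float64(-0.2))
(array([-0.28,  0.49, -0.04]), np.float64(-1.8))
(array([-0.53,  0.96, -0.04]), np.float64(-3.4))
(array([-0.79,  1.43, -0.04]), np.float64(-5.1))
(array([-1.04,  1.91, -0.04]), np.float64(-6.7))
(array([-1.29,  2.4 , -0.04]), np.float64(-8.3))
(array([-1.55,  2.88, -0.04]), np.float64(-9.9))
```

Call:
move_arm(
  rows=[
    [0.47, -0.15, 0.25, 0, -0.9],
    [0.47, -0.28, 0.5, 0, -1.8],
    [0.47, -0.4, 0.75, 0, -2.6],
    [0.47, -0.53, 0.96, 0, -3.4],
    [0.47, -0.66, 1.2, 0, -4.3],
    [0.47, -0.79, 1.43, 0, -5.1],
    [0.47, -0.92, 1.67, 0, -5.9],
    [0.47, -1.04, 1.9, 0, -6.7],
    [0.47, -1.17, 2.15, 0, -7.5],
    [0.47, -1.3, 2.4, 0, -8.3],
    [0.47, -1.55, 2.9, 0, -9.9],
    [0.47, -1.55, 2.9, 0, -9.9],
  ],
)

```text
time: 5.7
eef_pos: [0.4821, 0.2212, 0.0135]
ee_rot: [3.116, 0.39, 0.0]
force: [0.8, 1.3, -0.2]
grip_width: 0.05
```

```bash
python3 - <<'E'
from h import *
state(); snap('wrist','w6'); snap('top','top3'); tin_top('top3')
p=np.load('pics/top3.npz')['p'][110:300,170:430,::-1]; cv2.imwrite('pics/top3c.png',cv2.resize(p,None,fx=2.5,fy=2.5))
E
```

```text
t 5.7 gap XY [ -0.6 200.7] z 0.0135 th 0.07 F [ 0.8  1.3 -0.2] w 0.05000535412585661
tin gap XY [ -0.5 110.3] size [90.7 87.8] phi -89.3 981 [ 49  66  37  38 981]
```

View pics/top3c.png

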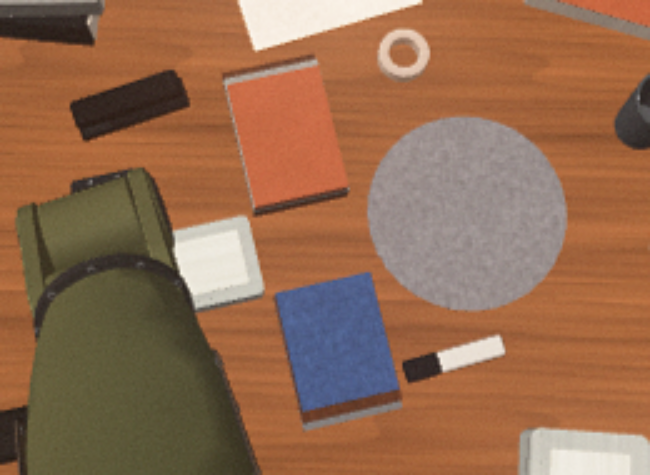

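View pics/w6.png

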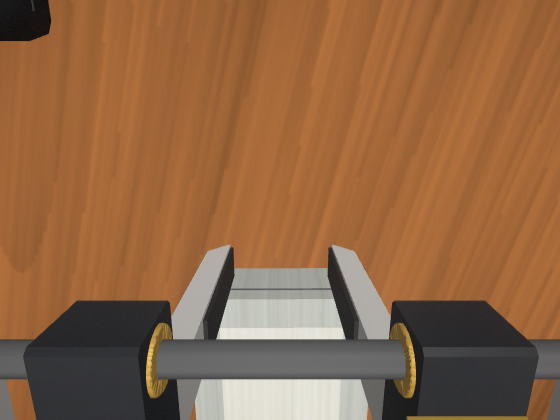

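```bash
python3 - <<'E'
from h import *
p,P=cloud('top','top3'); 
q=np.stack([(P[...,:2]@XH-OX)*1000,(P[...,:2]@YH-OY)*1000],-1); z=P[...,2]
for y in range(-45,50,15):
    m=(abs(q[...,1]-y)<6)&(z>.042)&(z<.05); x=q[...,0][m]; print(y,x[(x<0)&(x>-100)].max().round(1),x[(x>0)&(x<100)].min().round(1))
t=(z>.03)&(z<.041)&(p.min(2)>110)
for y in range(70,125,10):
    x=q[...,0][t&(abs(q[...,1]-y)<4)&(abs(q[...,0])<70)]; print(y,x.min().round(1),x.max().round(1))
print(rel(0.2,150,.0135,0),rel(0,20,.0135,0))
E
```

```text
-45 -50.2 48.4
-30 -48.8 48.7
-15 -49.4 48.6
0 -49.9 48.2
15 -49.7 48.8
30 -49.4 48.1
45 -50.0 47.9
70 -44.5 45.3
80 -45.6 44.1
90 -45.0 42.5
100 -45.0 44.1
110 -45.5 43.9
120 -45.7 43.6
(array([0.05, 5.11, 0.02]), np.float64(-0.1)) (array([ 0.04, 18.11,  0.03]), np.float64(-0.1))
```

The top camera puts the gap at −49.5 to +48.4 mm and the tin at −45.2 to +44.2 mm, so it is centred and straight. I'll push straight in.

Call:
move_arm(
  rows=[
    [0.47, 0, 0.5, 0, 0],
    [0.47, 0, 1, 0, 0],
    [0.47, 0, 1.5, 0, 0],
    [0.47, 0, 2, 0, 0],
    [0.47, 0, 2.5, 0, 0],
    [0.47, 0, 3, 0, 0],
    [0.47, 0, 3.5, 0, 0],
    [0.47, 0, 4, 0, 0],
    [0.47, 0, 4.5, 0, 0],
    [0.47, 0, 5, 0, 0],
    [0.47, 0, 5, 0, 0],
  ],
)

```text
time: 6.72
eef_pos: [0.4949, 0.1723, 0.0136]
ee_rot: [3.116, 0.386, 0.001]
force: [-0.4, 0.0, 0.3]
grip_width: 0.0498
```

```bash
cat >> h.py <<'E'
def edges(f):
    p,P=cloud('top',f); q=np.stack([(P[...,:2]@XH-OX)*1000,(P[...,:2]@YH-OY)*1000],-1); z=P[...,2]
    t=(z>.03)&(z<.041)&(p.min(2)>110)&(abs(q[...,0])<60)&(abs(q[...,1])<260)
    ys=q[...,1][t]; print('front',np.percentile(ys,1).round(1))
    for y in np.arange(ys.min()+12,ys.max()-5,12):
        x=q[...,0][t&(abs(q[...,1]-y)<4)]
        if len(x): print(y.round(),x.min().round(1),x.max().round(1))
E
python3 - <<'E'
from h import *
state(); snap('top','top4'); edges('top4')
p=np.load('pics/top4.npz')['p'][110:300,170:430,::-1]; cv2.imwrite('pics/top4c.png',cv2.resize(p,None,fx=2.5,fy=2.5))
E
```

```text
t 6.7167 gap XY [ -0.3 150.1] z 0.0136 th -0.09 F [-0.4  0.   0.3] w 0.04978790015667694
front 16.3
22.0 -44.6 41.7
34.0 -45.2 44.1
46.0 -45.6 43.4
58.0 -45.5 58.3
70.0 -45.6 44.2
82.0 -45.8 44.0
```

View pics/top4c.png

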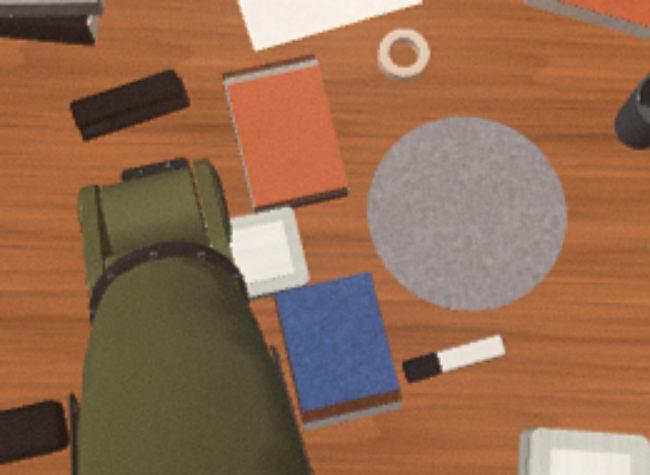

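The tin is entering with about 4 mm to spare on each side. I'll continue.

Call:
move_arm(
  rows=[
    [0.47, 0, 0.6, 0, 0],
    [0.47, 0, 1.2, 0, 0],
    [0.47, 0, 1.8, 0, 0],
    [0.47, 0, 2.4, 0, 0],
    [0.47, 0, 3, 0, 0],
    [0.47, 0, 3.6, 0, 0],
    [0.47, 0, 4.2, 0, 0],
    [0.47, 0, 4.8, 0, 0],
    [0.47, 0, 5.4, 0, 0],
    [0.47, 0, 6, 0, 0],
    [0.47, 0, 6.6, 0, 0],
    [0.47, 0, 7.2, 0, 0],
  ],
)

```text
time: 7.77
eef_pos: [0.5124, 0.1022, 0.0137]
ee_rot: [3.116, 0.386, 0.0]
force: [-0.9, 1.1, -0.7]
grip_width: 0.0497
```

```bash
python3 - <<'E'
from h import *
state(); snap('top','top5'); edges('top5')
E
```

```text
t 7.7667 gap XY [-0.5 77.9] z 0.0137 th -0.09 F [-0.9  1.1 -0.7] w 0.04974442434851257
front -55.7
-44.0 -46.4 42.2
-32.0 -45.7 44.2
-20.0 -46.3 43.9
-8.0 -45.8 43.2
```

Call:
move_arm(
  rows=[
    [0.47, 0, 0.7, 0, 0],
    [0.47, 0, 1.4, 0, 0],
    [0.47, 0, 2.1, 0, 0],
    [0.47, 0, 2.8, 0, 0],
    [0.47, 0, 3.5, 0, 0],
    [0.47, 0, 4.2, 0, 0],
    [0.47, 0, 4.9, 0, 0],
    [0.47, 0, 5.6, 0, 0],
    [0.47, 0, 6.3, 0, 0],
    [0.47, 0, 7, 0, 0],
    [0.47, 0, 7.7, 0, 0],
    [0.47, 0, 8.4, 0, 0],
  ],
)

```text
time: 8.82
eef_pos: [0.5332, 0.0192, 0.0138]
ee_rot: [3.116, 0.385, 0.001]
force: [0.3, 0.7, -1.3]
grip_width: 0.0497
```

```bash
python3 - <<'E'
from h import *
state(); snap('top','top6'); edges('top6')
p=np.load('pics/top6.npz')['p'][110:300,170:430,::-1]; cv2.imwrite('pics/top6c.png',cv2.resize(p,None,fx=2.5,fy=2.5))
p,P=cloud('top','top0'); h=cv2.cvtColor(p,cv2.COLOR_RGB2HSV); m=np.zeros((420,560),np.uint8); s=np.s_[150:240,312:402]; m[s]=(h[s][...,1]<60)
c=max(cv2.findContours(m,0,1)[0],key=cv2.contourArea)[:,0]
q=pts('top',None,c[:,0],c[:,1],.001)[:,:2]; (ce,r)=cv2.minEnclosingCircle((q*1000).astype(np.float32)); print('mat',ce,r,w2g(np.array(ce)/1000))
E
```

```text
t 8.8167 gap XY [-0.6 -7.7] z 0.0138 th -0.12 F [ 0.3  0.7 -1.3] w 0.04969950402849403
front -141.4
-130.0 -45.4 42.6
-118.0 -45.6 42.7
-106.0 -45.7 -18.0
mat (577.4743041992188, -148.1361083984375) 114.27426147460938 [   1.19089738 -180.76857341]
```

View pics/top6c.png

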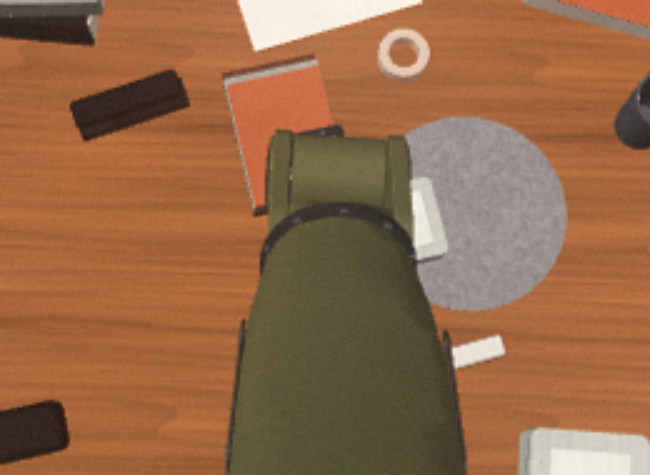

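The top camera puts the mat at (1,−181) in the gap frame, which agrees with the wrist. The tin's front is at −141, so about 9.9 cm remain.

Call:
move_arm(
  rows=[
    [0.47, 0, 0.9, 0, 0],
    [0.47, 0, 1.8, 0, 0],
    [0.47, 0, 2.7, 0, 0],
    [0.47, 0, 3.6, 0, 0],
    [0.47, 0, 4.5, 0, 0],
    [0.47, 0, 5.4, 0, 0],
    [0.47, 0, 6.3, 0, 0],
    [0.47, 0, 7.2, 0, 0],
    [0.47, 0, 8.1, 0, 0],
    [0.47, 0, 8.9, 0, 0],
    [0.47, 0, 9.5, 0, 0],
    [0.47, 0, 9.9, 0, 0],
  ],
)

```text
time: 9.87
eef_pos: [0.5578, -0.0785, 0.0141]
ee_rot: [3.116, 0.383, 0.001]
force: [-0.4, 1.4, -0.5]
grip_width: 0.0499
```

Call:
move_arm(
  rows=[
    [0.47, 0, 0, 0, 0],
    [0.47, 0, -1, 0, 0],
    [0.47, 0, -3, 0, 0],
    [0.47, 0, -3, -3, 0],
    [0.47, 0, -3, -7, 0],
    [0.47, 0, -3, -11, 0],
    [0.47, 0, -3, -15, 0],
    [0.47, 0, -5, -19, 0],
    [0.47, 0, -8, -22, 0],
    [0.47, 0, -12, -22, 0],
    [0.47, 0, -16, -22, 0],
    [0.47, 0, -16, -22, 0],
  ],
)

```text
time: 10.87
eef_pos: [0.517, 0.083, 0.2347]
ee_rot: [3.116, 0.391, 0.004]
force: [0.3, -0.5, -0.1]
grip_width: 0.0497
```

```bash
python3 - <<'E'
from h import *
state(); snap('top','top7'); snap('wrist','w7'); edges('top7')
E
```

```text
t 10.8667 gap XY [-0.7 58.1] z 0.2347 th 0.11 F [ 0.3 -0.5 -0.1] w 0.049692615060045985
front -242.1
-232.0 -47.2 40.6
-220.0 -45.1 43.0
-208.0 -46.3 43.3
-196.0 -45.5 43.4
-184.0 -45.4 44.0
-172.0 -45.9 42.8
-160.0 -46.7 42.7
-148.0 -46.3 41.4
-136.0 -46.4 43.0
-124.0 -46.2 41.7
```

View pics/top7.png

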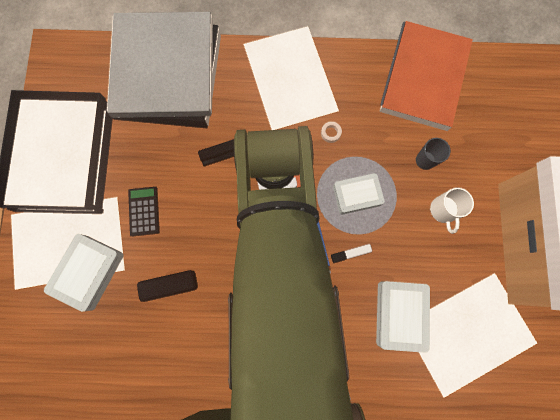

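The tin now lies in the middle of the mat, at about (359,193) in the top view. In the gap frame its centre is at about (−1.5,−180), roughly 3 mm from the mat's centre. The arm is clear at z = 0.235 and the other things look unmoved, so I'll hand in.

```bash
python3 - <<'E'
from h import *
print(workorder.finish_job())
E
```

```text
the job is handed in; nothing more can be done
None
```

The 90 x 124 mm tin now lies on the mat, and I handed the job in at about 11 s of the 72 s allowed. The hand-in gives no verdict.

- **How it was moved:** I pushed it flat along the table with two fingertips set 50 mm apart against its short end. One arc turned it about 20° into line with the gap. A straight push then took it through with about 4 mm to spare on each side, and on to the mat.
- **Last checks:** In the final top view the tin's centre is about 3 mm from the mat's centre, against the 45 mm allowed. The arm is 0.235 m up and clear of everything, and the measured forces stayed within about 1.5 N. I only compared the other things with the start by eye. Those in view had not visibly moved, but the arm partly hid the stapler and the piles.
- **Disagreements:** The top and wrist cameras agreed to about 1 mm. The one small mismatch was the distance from fingertips to tin, about 72.5 mm instead of the 70 mm I assumed, which I corrected partway through the turn. No check failed.

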